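# Lift a freshly painted panel off its drying battens into the pull-out tray

### The arm

A 6-joint arm with a two-finger parallel gripper is mounted at the origin on the work surface. World frame = base frame: x ahead of the robot, y to its left, z up, the work surface at z = 0. Lengths are in m, angles in degrees, forces in N, time in s.
With the tool pointing down it reaches from about 0.325 to 0.85 m from the base axis. Payload 15.5 kg.
Tool frame: the origin (TCP) lies at the very end of the fingers, on their centre line; the grasp point (between the pads) lies arm.grip_depth behind it (arm.grip_depth is the distance from the TCP to the grasp point, in m); z points along the fingers, y is the line along which they close (so a half turn about z gives the same grasp; the last joint's range is limited). The gripper opens to 91 mm and grips with 3 to 60 N. Pads are 32 mm wide; open, the fingers measure 118 mm over their backs; the gripper's body (76 mm by 178 mm) begins 60 mm behind the grasp point.
Start: joints at [69.127, 28.281, 77.091, -0, 74.628, -5.472], TCP at [0.166, 0.603, 0.189] pointing down, gripper open.
Joint ranges: [-166.48, 166.48], [-47.26, 123.95], [12.59, 153.08], [-70.14, 250.14], [6.76, 159.57], [-176.63, 176.63]. Speed limits (degrees/s): [108.29, 108.29, 147.25, 172.46, 172.46, 172.46].

### API

Orientations are given as a 3x3 rotation matrix whose columns are the frame's x, y, z axes.
In Python, from rig import arm gives the robot as it stands. Calls block until the motion is done:
- arm.move_to(position, orientation): joint-space move of the TCP to a pose.
- arm.move_l(position, orientation=None, feed=0.15): straight line of the TCP; orientation=None keeps the orientation; feed is the mean speed in m/s.
- arm.move_joints(angles): joint-space move.
- arm.grip(opening): finger opening in m; the grip force is fixed at half the most; returns when the fingers have stopped.
- arm.sleep(seconds).
- arm.solve_ik(position, orientation): joint angles nearest the present ones, or None.
- arm.snapshot(name): name is "scene" or "top"; returns the picture (480x640x3 uint8, red, green, blue); there is no depth.
- arm.get_calibration(name): a dict with "intrinsics" (3x3 intrinsics, pixels), "k1" (the pictures are not rectified: a ray, as slopes to the right and down, at radius r is drawn at 1 + k1 r^2 times it, then the intrinsics apply), "cam_to_world" (4x4, takes a point from camera to world coordinates). Camera axes: x right, y down, z forward; pixel columns grow to the right and rows downward; lengths in m; the calibration is good to about 2 mm. A picture is of the moment at which its call begins. get_calibration takes no time and is no camera call.
A pose or a line that the arm cannot do raises arm.Unreachable and nothing moves.
- arm.sign_off(): hands the job in; it is judged then, once.
Readings, each from a call of its own:
- arm.current_t(): time.
- arm.current_joint_positions(): joint angles.
- arm.current_dq(): joint speeds.
- arm.current_tau(): joint torques, N m.
- arm.current_ee_pos(): TCP position.
- arm.current_tool_rot(): TCP orientation.
- arm.current_force(): force on the tool from outside, world axes, zero at the start.
- arm.current_torque(): the same for the moment, N m.
- arm.current_width(): finger opening in m.
- arm.current_grasp_force(): force on a finger pad.
Only numpy, scipy, OpenCV 4.12 (cv2) and the standard library are available. Lean on these libraries where they do the work, as an engineer would, in place of code of your own. Each camera call takes 0.05 s, during which the arm holds its last target. There are 200 camera calls.

### The job

Pull the spatula out from under the book riser, lay it down flat, let go and take it afresh so that its blade is free; slide it under the freshly painted panel, lift that off its battens without touching it yourself, and set it down gently, flat on the ribs of the pulled-out tray. Draw the spatula out, lay it flat on the board and push the tray fully shut. Leave the mallet, the clamp and the corner protector alone.

Things in the scene. Friction and masses are not known exactly. Their poses are not given: they have to be found in the camera images.
- spatula: Cranked sheet-steel spatula, 0.21 kg, lying level on its blade. Origin: centre of the blade's rear edge, underside; x to the blade's tip, z up. Blade x 0 to 95, 56 mm wide, 3 mm sheet with a 14 mm high lip along each long side; it can be gripped across the lips. Balances at x = 22. Starts with its handle under the riser, blade sticking out towards the robot.
- spatula_grip (a point): Place to grip the spatula's handle from above: a dark wooden bar of 20 x 20 mm, 100 mm long (x -30 to -130 of the spatula), 45 to 65 mm above the blade's underside, joined to the blade by a sloping 20 mm wide strip. The point lies on its centreline, 60 mm behind and 55 mm above the spatula's origin.
- spatula_tail (a point): Rear end of the handle, on its centreline (130 mm behind the origin, 55 mm up).
- spatula_tip (a point): Middle of the blade's front edge, on the underside (95 mm ahead of the origin).
- panel: Flat white freshly painted drawer front, 100 (x) x 130 (y) x 8 (z) mm, about 0.08 kg. Origin: centre of its underside. Starts flat on top of the rack's battens. Too wide to grip, and wet.
- rack: Fixed drying rack on the board: two wooden battens along x, 130 mm long, 14 mm wide, 28 mm high, centred at y = +48 and -48 mm (82 mm free between), joined by a 14 mm thick, 28 mm high cross-bar at x = 72. Origin: midpoint between the battens, on the board. The gap under the panel is open at the -x end: the blade goes in along +x.
- riser: Fixed low plywood book riser, 240 (x) x 380 (y) mm, board from 78 to 98 mm high, an 18 mm cheek at each y end, open front and back; front edge at x = -120, towards the robot. Books lie on it from x = -40 on, up to 140 mm high. Origin: centre of its footprint, on the board.
- unit: Fixed low white drawer unit, 170 (x) x 210 (y) x 94 mm; origin at the centre of its footprint on the board; its open front faces -x, where the tray comes out.
- tray (a joint): Pull-out of the grey plastic tray along the unit's -x, in m: 0 shut, 0.19 fully out. Starts 0.15 to 0.18 out; about 3 N of friction. Its front wall (x -65 to -85 of tray_floor) is cut down to the floor between y = -44 and 44, so the blade can pass; on each side (y = +-64.5) sits a chrome handle, outer face at x = -111, bar 20 mm above the floor.
- tray_floor (a point): Centre of the tray's inner floor, 30 mm above the board; moves with the tray, axes as the unit's. Inside 130 (x) x 162 (y) mm, rim 42 mm above the floor. Two ribs along x, 12 mm wide, 28 mm above the floor, centred at y = +48 and -48 mm (84 mm free between them).
- mallet: Wooden mallet lying on the board, 165 mm long along x, head 38 x 70 x 40 mm at +x. Origin: under the middle of its length, on the board. Bystander.
- clamp: Red spring clamp lying on the board, 110 mm long along x, 60 mm wide, 24 mm high. Origin: under its pivot. Bystander.
- protector: Grey plastic corner protector, three 50 mm square walls meeting in a corner, 50 mm high. Origin: centre of its underside. Bystander.

How it is judged (in metres and radians):
On the way, in this order (a step that is already met when the one before it is completed fails the run):
1. the spatula lies flat on the board, let go, wholly drawn out from under the riser (tail at least 5 mm in front of the riser's front edge) (x of spatula_tail in the frame of riser below -0.125 m and contact force between spatula and the fingers below 0.1 N and height (world z) of spatula below 0.006 m and angle between spatula's own z axis and vertical below 0.08 rad and linear speed of spatula below 0.02 m/s), for 0.2 s.
2. the panel is carried on the spatula alone, at least 20 mm above the battens, level within 0.2 rad (z of panel in the frame of rack above 0.048 m and contact force between panel and spatula above 0.2 N and contact force between panel and rack below 0.05 N and angle between panel's own z axis and vertical below 0.2 rad), for 0.2 s.
3. the panel lies flat and still on the ribs inside the tray and the spatula is drawn out and clear of it: blade tip out in front of the tray's front wall (x of panel in the frame of tray_floor between -0.02 and 0.02 m and y of panel in the frame of tray_floor between -0.022 and 0.022 m and z of panel in the frame of tray_floor between 0.024 and 0.032 m and angle between panel's own z axis and vertical below 0.06 rad and linear speed of panel below 0.02 m/s and contact force between panel and spatula below 0.05 N and x of spatula_tip in the frame of tray_floor below -0.088 m), for 0.2 s.
At the end, for the whole second after the job is handed in: The tray is fully shut (within 6 mm) with the panel lying still and flat (within 0.06 rad) on its two ribs, its centre within 20 mm (in and out) and 22 mm (sideways) of the tray's centre; the spatula lies still, flat on its blade on the board, let go (x of panel in the frame of tray_floor between -0.02 and 0.02 m and y of panel in the frame of tray_floor between -0.022 and 0.022 m and z of panel in the frame of tray_floor between 0.024 and 0.032 m and angle between panel's own z axis and vertical below 0.06 rad and linear speed of each of panel, spatula below 0.02 m/s and value of joint tray below 0.006 m and height (world z) of spatula below 0.006 m and angle between spatula's own z axis and vertical below 0.08 rad and contact force between panel and spatula below 0.05 N); the robot touches nothing.
It fails at once if the fingers or the arm touch the wet panel (over 0.5 N) (contact force between panel and the fingers above 0.5 N or contact force between panel and the arm above 0.5 N).
It fails at once if the panel is tipped by more than 0.35 rad (angle between panel's own z axis and vertical above 0.35 rad).
It fails at once if the panel is dropped or pressed into the tray or unit with more than 15 N (contact force between panel and unit above 15 N).
It fails at once if the mallet, the clamp or the corner protector is moved by more than 20 mm (distance of any of mallet, clamp, protector from where it was at the start of the episode above 0.02 m).
It also fails if it takes over 70 s, if anything falls off the work surface, if the arm or the gripper's body presses on something with over 40 N, if the wrist force passes 120 N, or if a joint passes its speed limit or range.

## Working session

There is one attempt and no reset: what is moved stays moved. The work goes in short steps, each a Python script; the robot and the scene stay as the last script left them, time stands still between calls to the robot, and variables do not carry over. Pictures are saved under pics/ and viewed, at most 12 in all, crops included, and the job is handed in when it is done.

```bash
mkdir -p pics; ls; python3 - <<'E'
from rig import arm
import cv2
for n in("scene","top"):
    cv2.imwrite(f"pics/{n}0.png",arm.snapshot(n)[:,:,::-1]); c=arm.get_calibration(n);print(n,c["intrinsics"],c["k1"],c["cam_to_world"])
print(arm.grip_depth,arm.current_tool_rot(),arm.current_t())
E
```

```text
pics
scene [[477.82756825   0.         324.88233396]
 [  0.         477.82756825 236.92774229]
 [  0.           0.           1.        ]] -0.05515235730690838 [[-0.84947444  0.33617992 -0.40666478  1.03273448]
 [ 0.52727425  0.51258978 -0.67766775  0.76219668]
 [-0.01936608 -0.7900853  -0.61269093  0.71653279]
 [ 0.          0.          0.          1.        ]]
top [[462.94000199   0.         315.29253952]
 [  0.         462.94000199 238.40833031]
 [  0.           0.           1.        ]] 0.02008159847525704 [[-0.01855209 -0.99760724  0.06660047  0.50948638]
 [-0.99935924  0.0205415   0.0293113   0.01957478]
 [-0.03060924 -0.06601401 -0.9973491   1.19400824]
 [ 0.          0.          0.          1.        ]]
0.0188 [[-9.64082600e-01  2.65602288e-01 -4.05238742e-04]
 [ 2.65602570e-01  9.64082073e-01 -1.01550593e-03]
 [ 1.20962707e-04 -1.08666405e-03 -9.99999402e-01]] 0.1
```

View pics/top0.png

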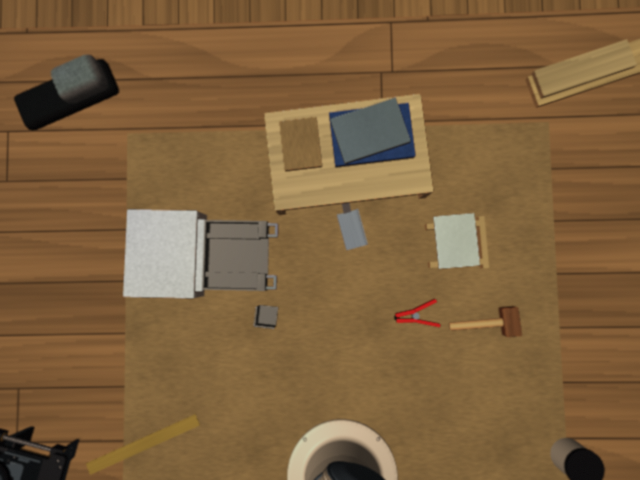

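View pics/scene0.png

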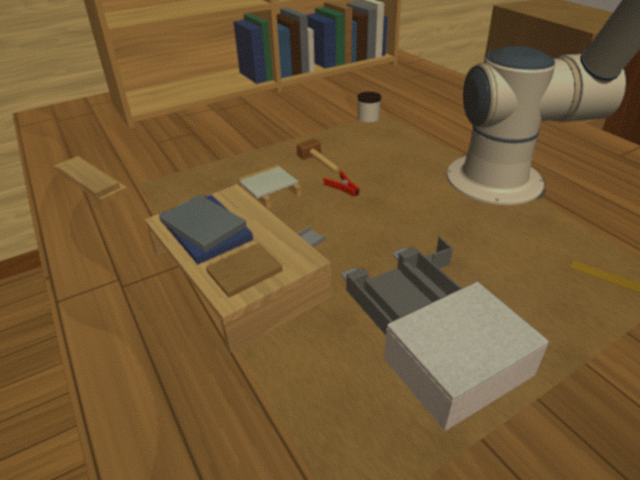

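Top view: drawer unit on the left with the tray pulled out to image right (handles near (271,230) and (271,283)). The blade is at (352,229), the panel at (457,241) with the rack's cross-bar on its right (484,241), so the rack opens towards +y. The clamp is at (417,314), the mallet at (490,323) and the protector at (267,316). The scene view agrees with this. Next I'll measure.

```bash
cat > h.py <<'E'
import numpy as np, cv2
from rig import arm
def snap(n): return arm.snapshot(n)[:,:,::-1].copy()
def ray(n,uv):
    c=arm.get_calibration(n);K=c["intrinsics"];T=c["cam_to_world"]
    d=(np.atleast_2d(uv)-K[:2,2])/[K[0,0],K[1,1]]
    s=d.copy()
    for _ in range(20): s=d/(1+c["k1"]*(s**2).sum(1,keepdims=True))
    return T[:3,3],np.c_[s,np.ones(len(s))]@T[:3,:3].T
def plane(n,uv,z):
    o,d=ray(n,uv); return (o+d*((z-o[2])/d[:,2:]))[:,:2]
def blob(mask,box):
    m=np.zeros_like(mask);a,b,c,d=box;m[b:d,a:c]=mask[b:d,a:c]
    cs,_=cv2.findContours(m,cv2.RETR_EXTERNAL,cv2.CHAIN_APPROX_NONE)
    return max(cs,key=cv2.contourArea)
def rect(n,cnt,z):
    p=plane(n,cnt[:,0].astype(float),z)
    (c,s,a)=cv2.minAreaRect((p*1000).astype(np.float32)); return np.round(c,1),np.round(s,1),round(a,2)
E
python3 - <<'E'
from h import *
im=cv2.imread("pics/top0.png")
crop=lambda a,b,w,h:cv2.resize(im[b:b+h,a:a+w],None,fx=4,fy=4,interpolation=cv2.INTER_CUBIC)
cv2.imwrite("pics/crop0.png",np.hstack([crop(204,205,80,100),crop(328,185,45,100),crop(424,200,70,100)]))
h=cv2.cvtColor(im,cv2.COLOR_BGR2HSV)
for p in [(457,241),(352,229),(347,208),(237,257),(160,254),(237,228),(271,230),(400,245),(430,226),(484,241),(264,200),(240,250)]: print(p,h[p[1],p[0]])
white=((h[...,1]<45)&(h[...,2]>150)).astype(np.uint8)
print("panel",rect("top",blob(white,(425,200,490,280)),.036))
print("unit",rect("top",blob(white,(110,200,210,310)),.094))
bl=((h[...,0]>95)&(h[...,0]<135)&(h[...,1]>25)).astype(np.uint8)
print("blade",rect("top",blob(bl,(330,203,380,255)),.008))
E
```

```text
(457, 241) [ 36  29 175]
(352, 229) [100  12 128]
(347, 208) [ 9 51 80]
(237, 257) [ 16  41 117]
(160, 254) [ 26   9 194]
(237, 228) [ 17  45 118]
(271, 230) [ 18 133 130]
(400, 245) [ 17 135 125]
(430, 226) [ 19 127 167]
(484, 241) [ 19 126 164]
(264, 200) [ 17 137 125]
(240, 250) [ 18  44 116]
panel (array([ 574.7, -295.7]), array([128. ,  98.6]), 3.75)
unit (array([555.4, 425.4]), array([168.5, 207.6]), 87.85)Traceback (most recent call last):
  File "<stdin>", line 11, in <module>
  File "h.py", line 15, in blob
    return max(cs,key=cv2.contourArea)
ValueError: max() iterable argument is empty
```

View pics/crop0.png

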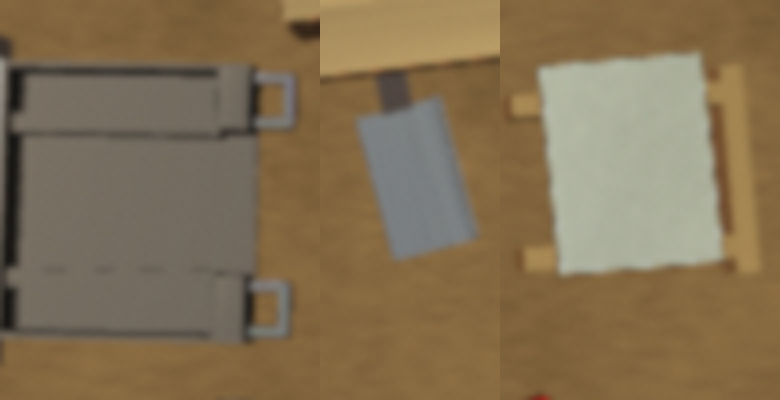

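Crop: tray handles' outer faces are at crop (293,101) and (290,308). Blade corners are at (358,119), (440,97), (478,239), (395,260), turned about 14° from the riser normal. Batten ends are at (511,95–115) and (524,247–270), and the cross-bar's outer edge runs (744,65)–(760,270).

```bash
python3 - <<'E'
from h import *
def P(px,ox,oy,start,z):
    px=np.array(px,float); uv=np.c_[(px[:,0]-start+.5)/4-.5+ox,(px[:,1]+.5)/4-.5+oy]; return plane("top",uv,z)
r=np.round
h=P([(294,101),(291,308)],204,205,0,.050); print("handles",r(h*1e3),"mid",r(h.mean(0)*1e3),"d",np.linalg.norm(h[0]-h[1]), "yaw of +x tray",np.degrees(np.arctan2(*(h[0]-h[1])[::-1]))+90)
b=P([(358,119),(440,97),(478,239),(395,260)],328,185,320,.008); rear=b[:2].mean(0);tip=b[2:].mean(0);d=tip-rear
print("blade",r(b*1e3),"rear",rear,"tip",tip,np.linalg.norm(d),np.degrees(np.arctan2(d[1],d[0])))
k=P([(511,105),(524,258),(744,65),(760,270)],424,200,500,.028);print("rack",r(k*1e3))
m=k[:2].mean(0);e=k[0]-k[1];print("mid battens ends",m,np.linalg.norm(e),np.degrees(np.arctan2(e[1],e[0])), np.degrees(np.arctan2(*(k[2]-k[3])[::-1])))
print("riser front edge", P([(320,78),(500,52)],328,185,320,.098))
# second view: panel and blade
im=snap("scene");cv2.imwrite("pics/scene1.png",cv2.resize(im[160:340,230:480],None,fx=3.2,fy=3.2,interpolation=cv2.INTER_CUBIC))
# IK for yaws
def R(yaw):
    a=np.radians(yaw);c,s=np.cos(a),np.sin(a); return np.array([[c,s,0],[s,-c,0],[0,0,-1.]])
for p,y in [((.45,.0),180),((.575,-.2),-86),((.55,.1),90),((.45,0),0),((.575,-.2),94),((.55,.1),-90)]:
    print(p,y,r(arm.solve_ik([*p,.15],R(y)),1))
E
```

```text
handles [[609. 148.]
 [481. 151.]] mid [545. 149.] d 0.12816496774216246 yaw of +x tray 88.4266720792209
blade [[650.  -3.]
 [663. -56.]
 [571. -78.]
 [558. -25.]] rear [ 0.65602564 -0.02939968] tip [ 0.56447587 -0.05122937] 0.0941163917655751 -166.5884763170737
rack [[ 613. -225.]
 [ 517. -230.]
 [ 635. -370.]
 [ 507. -375.]]
mid battens ends [ 0.56516003 -0.22783004] 0.0960236652152272 2.8256106800426726 1.9385678500362973
riser front edge [[ 0.66393928  0.02086713]
 [ 0.67702596 -0.086362  ]]
(0.45, 0.0) 180 [ -7.6  17.2 103.7  -0.   59.1 -97.6]
(0.575, -0.2) -86 [-24.8  29.2  82.2  -0.   68.6 151.2]
(0.55, 0.1) 90 [ 4.2 25.4 89.3 -0.  65.3  4.2]
(0.45, 0) 0 [ -7.6  17.2 103.7  -0.   59.1  82.4]
(0.575, -0.2) 94 [-24.8  29.2  82.2  -0.   68.6 -28.8]
(0.55, 0.1) -90 [   4.2   25.4   89.3   -0.    65.3 -175.8]
```

View pics/scene1.png

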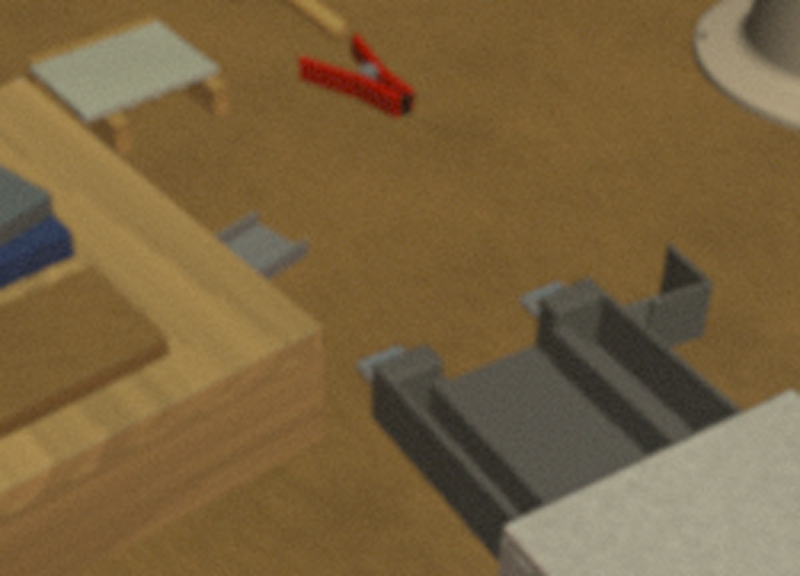

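Scene crop: the panel lies on its battens, the blade lips point up at (260,240), and the tray is open and empty. All the measurements agree: tray centre ≈ (0.549, 0.260) with yaw 88°, panel (0.575, −0.296), blade yaw −166.6°. Next I'll pull the spatula out and lay it down already lined up with the rack.

```bash
cat >> h.py <<'E'
def R(yaw):
    a=np.radians(yaw);c,s=np.cos(a),np.sin(a); return np.array([[c,s,0],[s,-c,0],[0,0,-1.]])
def u(yaw): return np.array([np.cos(np.radians(yaw)),np.sin(np.radians(yaw))])
E
python3 - <<'E'
from h import *
rear=np.array([.656,-.0294]);a=u(-166.6); g=rear+.060*a; y=13.4
arm.grip(.088)
arm.move_to([*(g+.05*a),.15],R(y)); arm.move_l([*g,.05],R(y)); arm.move_l([*g,.004],feed=.06)
arm.grip(.04); print("w",arm.current_width(),arm.current_grasp_force(),arm.current_t())
g2=g+.14*a
arm.move_l([*g2,.004],feed=.1); print(arm.current_force(),arm.current_width())
arm.move_l([*g2,.035],feed=.1)
yl=-87.2; g3=np.array([.55,-.02])+.06*u(yl)
arm.move_l([*g2,.035],R(yl+180),feed=.1) if 0 else arm.move_to([*g2,.035],R(yl+180))
arm.move_l([*g3,.035]); arm.move_l([*g3,.0045],feed=.04)
arm.grip(.075); arm.move_l([*g3,.12]); print(arm.current_t(),arm.current_joint_positions())
arm.move_joints([60]+list(arm.current_joint_positions()[1:]))
im=snap("top"); cv2.imwrite("pics/top1.png",im); print(arm.current_t())
cv2.imwrite("pics/crop1.png",cv2.resize(im[170:330,250:450],None,fx=4,fy=3.75,interpolation=cv2.INTER_CUBIC))
E
```

```text
w 0.04051637456095116 0.0 5.7917
[0.21452945 0.01958576 0.67918845] 0.039852690007757485
12.3833 [-1.43483080e+01  2.75008303e+01  9.13497361e+01  1.02215596e-03
  6.12184542e+01 -1.71506244e+01]
14.8333
```

View pics/crop1.png

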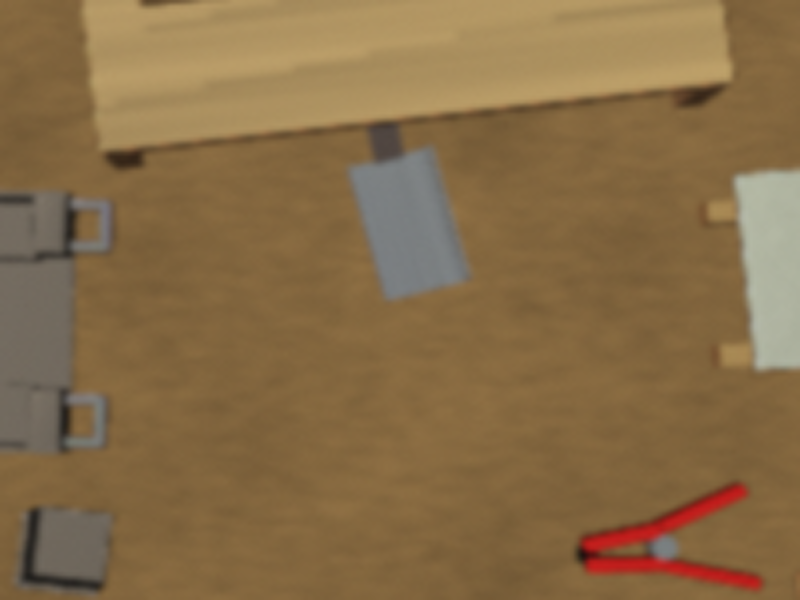

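The grip closed on nothing: the blade still lies where it was, at crop (410,225), untouched. I'll go back, look with the fingers at the blade, and check the TCP.

```bash
python3 - <<'E'
from h import *
rear=np.array([.656,-.0294]);a=u(-166.6); g=rear+.060*a; y=13.4
arm.grip(.088); print("w",arm.current_width())
arm.move_to([*(g+.05*a),.15],R(y)); arm.move_l([*g,.05],R(y)); print(g,arm.current_ee_pos())
arm.move_l([*g,.004],feed=.06); print(arm.current_ee_pos(),arm.current_tool_rot().round(3),arm.current_force())
A=snap("scene");B=snap("top")
f=lambda i,a,b:cv2.resize(i[b:b+150,a:a+100],None,fx=4,fy=4,interpolation=cv2.INTER_CUBIC)
cv2.imwrite("pics/chk.png",np.hstack([f(A,270,150),f(B,300,160)])); print(arm.current_t())
E
```

```text
w 0.08824894238988008
[ 0.59763345 -0.04330487] [ 0.59773443 -0.04333562  0.05055517]
[ 0.59783934 -0.04330839  0.00421159] [[ 0.973  0.232  0.   ]
 [ 0.232 -0.973 -0.   ]
 [ 0.     0.    -1.   ]] [-0.08182818  0.03437989  1.11734298]
19.4833
```

View pics/chk.png

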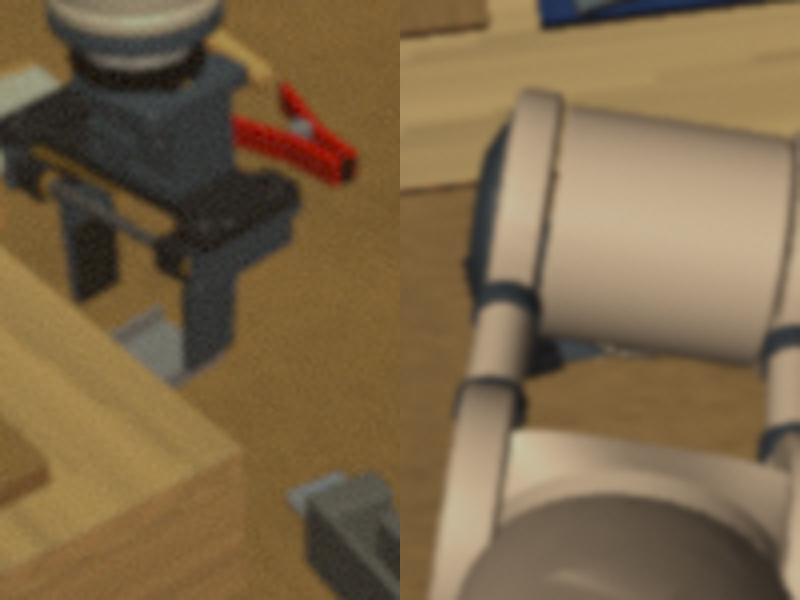

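```bash
python3 - <<'E'
from h import *
def proj(n,p):
    c=arm.get_calibration(n);T=np.linalg.inv(c["cam_to_world"]);q=T[:3,:3]@np.array(p)+T[:3,3];s=q[:2]/q[2];s=s*(1+c["k1"]*(s@s));return np.round(s*c["intrinsics"][0,0]+c["intrinsics"][:2,2],1)
T=arm.current_ee_pos();Y=arm.current_tool_rot()[:,1];X=arm.current_tool_rot()[:,0]
for s in(-1,1):
  for o in(.045,.059): print("finger",s,o,proj("scene",T+s*o*Y),proj("scene",T+s*o*Y+X*.016),proj("scene",T+s*o*Y-X*.016))
for p in [(.650,-.003),(.663,-.056),(.571,-.078),(.558,-.025)]:
    print("blade corner",p,[proj("scene",(*p,z)) for z in(0,.014)])
print(plane("scene",[(325.9,235.9),(312.8,245)],.0),plane("scene",[(325.9,235.9),(312.8,245)],.014))
A=snap("scene");cv2.imwrite("pics/chk2.png",cv2.resize(A[205:260,275:340],None,fx=10,fy=10,interpolation=cv2.INTER_CUBIC))
E
```

```text
finger -1 0.045 [320.8 246.4] [316.  249.5] [325.6 243.4]
finger -1 0.059 [325. 249.] [320.2 252.1] [329.7 245.9]
finger 1 0.045 [295.2 230.7] [290.4 233.6] [299.9 227.9]
finger 1 0.059 [291.4 228.4] [286.6 231.2] [296.2 225.6]
blade corner (0.65, -0.003) [array([297.2, 256.3]), array([296.9, 251.7])]
blade corner (0.663, -0.056) [array([281.7, 246.3]), array([281.2, 241.7])]
blade corner (0.571, -0.078) [array([310.1, 229. ]), array([309.9, 224.5])]
blade corner (0.558, -0.025) [array([325.7, 238.2]), array([325.6, 233.6])]
[[ 0.55288609 -0.03245214]
 [ 0.59803291 -0.01938801]] [[ 0.56226163 -0.01692587]
 [ 0.60652634 -0.00411699]]
```

View pics/chk2.png

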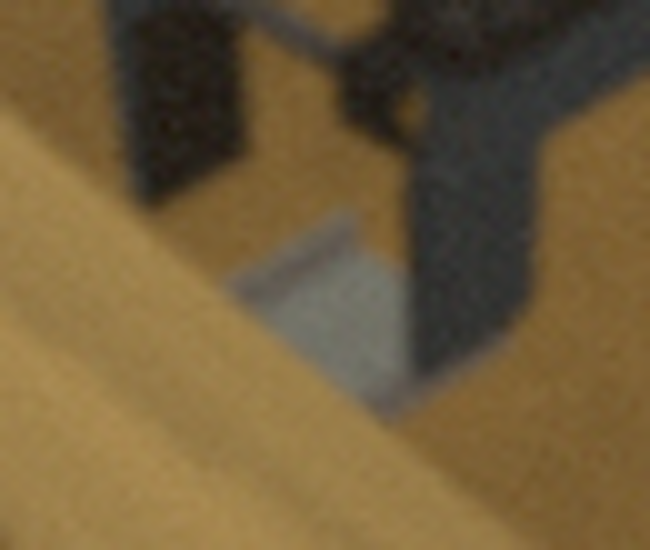

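The picture shows both fingertips straddling the blade. The near finger's end is at pixel (316–327, 242–236), about 7 px (roughly 20 mm) higher than the stated TCP projects, while the blade itself matches the calibration. So the fingertips really end about 20 mm above the reported TCP. I'll feel for the board to find the true offset.

```bash
python3 - <<'E'
from h import *
p=arm.current_ee_pos(); f0=arm.current_force()[2]; z=p[2]
while z>-.03:
    z-=.0015; arm.move_l([p[0],p[1],z],feed=.03); f=arm.current_force()[2]-f0
    if f>3: break
print(z,f,arm.current_ee_pos(),arm.current_t())
z+=.003; arm.move_l([p[0],p[1],z],feed=.03); arm.grip(.04); print(arm.current_width(),arm.current_grasp_force(),arm.current_force())
E
```

```text
-0.02561951391413652 11.006801347614264 [ 0.59810896 -0.04338315 -0.02503109] 24.5333
0.05584673342112462 29.839197099208832 [ 0.62039533 -0.01593656 -0.3127421 ]
```

The board is felt at TCP −0.0245, so all commands get that offset. The blade is now gripped (55.8 mm, 30 N). Next: pull out, lay down lined up with the rack, and regrip by the handle.

```bash
cat >> h.py <<'E'
Z0=-.0245
YL=-87.2
O=np.array([.555,-.02])   # spatula origin when laid down
E
python3 - <<'E'
from h import *
a=u(-166.6); p=arm.current_ee_pos(); g2=p[:2]+.14*a; z=p[2]
arm.move_l([*g2,z],feed=.2); print(arm.current_width())
arm.move_l([*g2,z+.025],feed=.2)
g3=O+.06*u(YL)
arm.move_to([*g2,z+.025],R(YL+180)); arm.move_l([*g3,z+.025],feed=.2); arm.move_l([*g3,z+.0003],feed=.06)
print(arm.current_width(),arm.current_force()); arm.grip(.080)
arm.move_l([*g3,.07+Z0+.01],feed=.25); print(arm.current_t())
h=O-.048*u(YL)
arm.move_to([*h,.09+Z0],R(YL)); arm.move_l([*h,.036+Z0],feed=.12)
arm.grip(.01); print(arm.current_width(),arm.current_grasp_force(),arm.current_force(),arm.current_t(),arm.current_joint_positions())
A=snap("scene");cv2.imwrite("pics/s2.png",cv2.resize(A[150:300,230:430],None,fx=4,fy=4,interpolation=cv2.INTER_CUBIC))
E
```

```text
0.055498857864002334
0.05595001177904733 [-0.63312504  0.08713543 -1.60729662]
30.0083
0.020024030787739018 29.987049833544006 [-0.5817104   0.23836866  1.35781395] 34.4667 [-3.28659451e+00  3.60748712e+01  9.72562417e+01 -7.44460247e-05
  4.66771959e+01  1.73912386e+02]
```

View pics/s2.png

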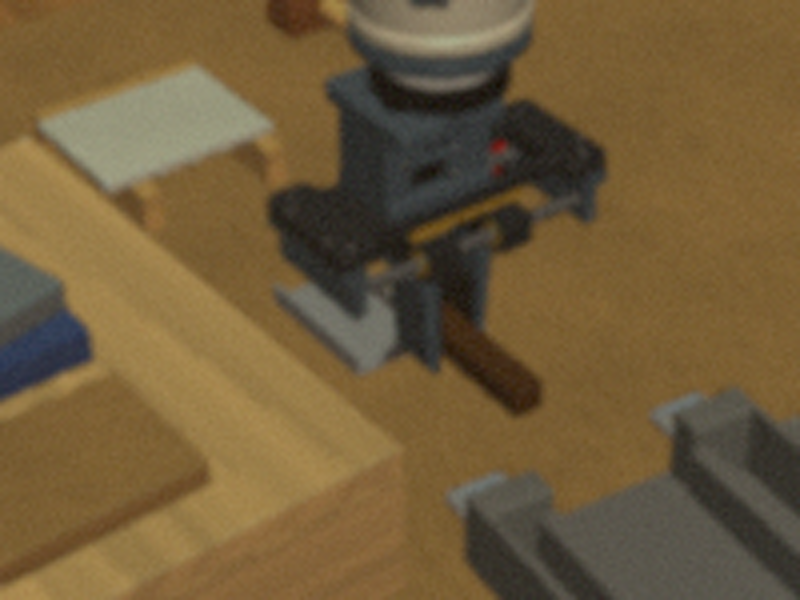

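The picture shows the spatula held by its handle (tail at (522,395)), flat and lined up with the rack, with the panel at (155,128). Next: under the panel and lift.

```bash
python3 - <<'E'
from h import *
print("tail",plane("scene",[(230+522/4,150+393/4)],.055), O-.13*u(YL))
a=u(YL); G=lambda o:o-.048*a
end=np.array([.572,-.2957])-.05*a; pre=end-.125*a; z=.036+Z0
p=arm.current_ee_pos(); arm.move_l([p[0],p[1],z+.008],feed=.1)
arm.move_l([*G(pre),z+.008],feed=.2); arm.move_l([*G(end),z+.007],feed=.12)
print(arm.current_force(),arm.current_t())
arm.move_l([*G(end),z+.03],feed=.06); arm.move_l([*G(end),z+.11],feed=.12)
print(arm.current_force(),arm.current_t(),arm.current_joint_positions().round(1))
A=snap("scene");h=cv2.cvtColor(A,cv2.COLOR_BGR2HSV)
w=((h[...,1]<55)&(h[...,2]>140)).astype(np.uint8)
try: print(rect("scene",blob(w,(200,120,330,240)),.11+.022))
except Exception as e: print(e)
cv2.imwrite("pics/s3.png",cv2.resize(A[80:260,200:440],None,fx=3.3,fy=3.3,interpolation=cv2.INTER_CUBIC))
E
```

```text
tail [[0.5497649  0.10762732]] [0.54864953 0.1098448 ]
[ 0.06242038  0.17263151 -2.17852935] 36.6167
[-0.79962359 -1.04327358 -3.60386835] 37.9667 [-24.9  30.4  85.2  -0.   64.4 152.3]
(array([ 588. , -286.2]), array([107. , 101.7]), 3.42)
```

View pics/s3.png

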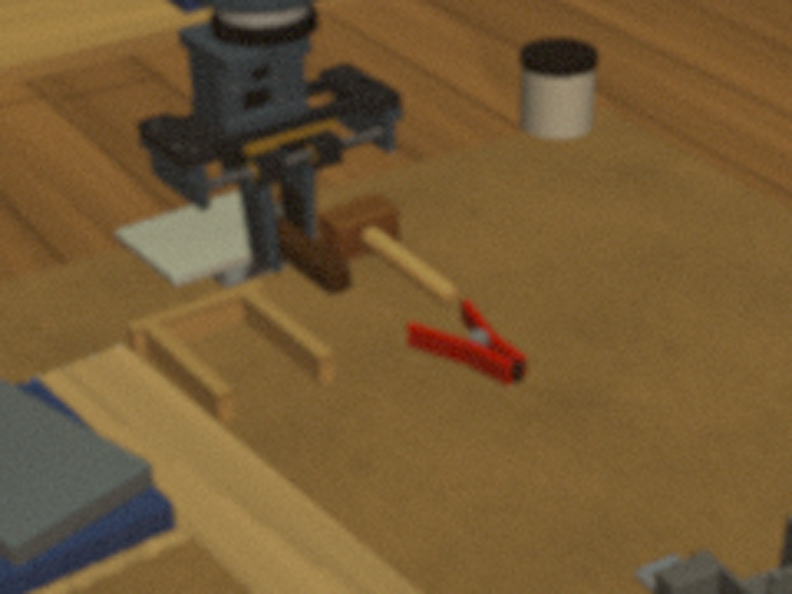

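The picture shows the panel riding level on the spatula at (185,240), with the empty rack below. The measured centre is x ≈ 0.576. Now I'll swing it over to the tray, set it down and withdraw.

```bash
cat >> h.py <<'E'
YT=88.1; aT=u(YT); OT=np.array([.552,.260])-.047*aT; ZG=.036+Z0
E
python3 - <<'E'
from h import *
p=arm.current_ee_pos()
arm.move_l([.53,-.16,ZG+.18],R(-70),feed=.11)
arm.move_l([.44,-.04,ZG+.20],R(0),feed=.07)
g=OT-.048*aT
arm.move_l([*g,ZG+.17],R(YT),feed=.11); print(arm.current_t(),arm.current_joint_positions().round(1))
arm.move_l([*g,ZG+.065],feed=.12); A=snap("scene"); f0=arm.current_force()
arm.move_l([*g,ZG+.046],feed=.04); arm.move_l([*g,ZG+.038],feed=.02); print(f0,arm.current_force(),arm.current_t())
B=snap("scene")
f=lambda i:cv2.resize(i[200:400,300:500],None,fx=2,fy=2,interpolation=cv2.INTER_CUBIC)
cv2.imwrite("pics/s4.png",np.hstack([f(A),f(B)]))
E
```

```text
43.55 [10.7 24.5 85.1 -0.  70.4 12.7]
[-0.34200579 -0.08874998 -2.3796879 ] [ 0.29323507  0.90228963 -2.2577821 ] 45.8
```

View pics/s4.png

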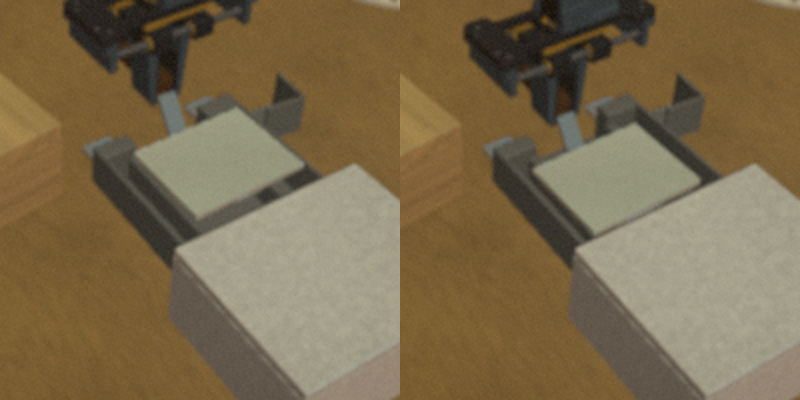

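The picture shows the panel inside the tray, between its rims (right half: corners (533,172), (635,125), (700,183), (595,235)). I'll check its position before withdrawing; this takes no robot time.

```bash
python3 - <<'E'
from h import *
c=np.array([(533,172),(635,125),(700,183),(595,235)],float);uv=np.c_[300+(c[:,0]-400)/2,200+c[:,1]/2]
for z in (.066,.074):
    q=plane("scene",uv,z);m=q.mean(0)-[.549,.260];n=np.array([-aT[1],aT[0]])
    print(z,q.mean(0),"tray x,y",m@aT,m@n,"edges",np.linalg.norm(q-np.roll(q,-1,0),axis=1), np.degrees(np.arctan2(*(q[2]-q[1])[::-1])))
E
```

```text
0.066 [0.55191613 0.27054724] tray x,y 0.010638122157466194 -0.002564834008795821 edges [0.12942547 0.09998314 0.12708383 0.09814775] 88.00167289945216
0.074 [0.55782905 0.27659335] tray x,y 0.016876956160476506 -0.00827404075173654 edges [0.12783385 0.09875359 0.125521   0.09694076] 88.00167289945216
```

The panel lies square on the ribs but about 10 mm deep. I'll lift it slightly, bring it back 9 mm, set it down again and withdraw.

```bash
python3 - <<'E'
from h import *
g=OT-.048*aT
arm.move_l([*g,ZG+.054],feed=.05); g=g-.009*aT; arm.move_l([*g,ZG+.054],feed=.04)
arm.move_l([*g,ZG+.046],feed=.05); arm.move_l([*g,ZG+.038],feed=.025)
g=g-.15*aT; arm.move_l([*g,ZG+.038],feed=.11); arm.sleep(.3); print(arm.current_t(),arm.current_force())
A=snap("scene"); h=cv2.cvtColor(A,cv2.COLOR_BGR2HSV)
w=((h[...,1]<55)&(h[...,2]>140)).astype(np.uint8)
cnt=cv2.approxPolyDP(blob(w,(360,250,452,322)),4,True)[:,0]; print(cnt.tolist(),plane("scene",cnt.astype(float),.066).round(4).tolist())
cv2.imwrite("pics/s5.png",cv2.resize(A[180:380,280:480],None,fx=3,fy=3,interpolation=cv2.INTER_CUBIC))
E
```

```text
49.2833 [-0.83362533 -0.62454987 -1.48003349]
[[445, 287], [414, 260], [365, 282], [394, 312]] [[0.489, 0.3067], [0.4869, 0.2113], [0.6113, 0.2098], [0.6135, 0.3046]]
```

View pics/s5.png

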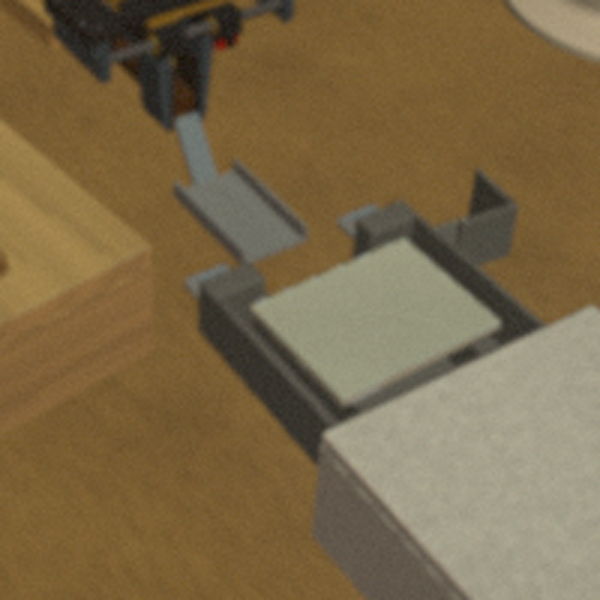

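The picture shows the panel lying flat in the tray (centre (0.550, 0.258)) and the blade clear in front of it at (240,210). Next: lay the spatula down, then push the tray shut.

```bash
python3 - <<'E'
from h import *
g=OT-.048*aT-.159*aT-.075*aT
arm.move_l([*g,ZG+.03],feed=.15); arm.move_l([*g,ZG+.0005],feed=.05); print(arm.current_force(),arm.current_t())
arm.grip(.06); arm.move_l([*g,ZG+.07],feed=.2)
n=np.array([aT[1],-aT[0]])  # to the tray's -y side is world +x; use world -x side
H=np.array([.482,.151]); s=H-.045*aT
arm.move_to([*s,.11+Z0],R(YT)); arm.grip(0.0); arm.move_l([*s,.038+Z0],feed=.15); print(arm.current_t())
f0=arm.current_force()@np.r_[aT,0]
U=np.array([.5554,.4254]); d_end=(U-.111*aT-s)@aT-.016
arm.move_l([*(s+aT*(d_end-.012)),.038+Z0],feed=.09); d=d_end-.012; print(arm.current_force()@np.r_[aT,0]-f0)
while d<d_end+.012:
    d+=.002; arm.move_l([*(s+aT*d),.038+Z0],feed=.04); f=arm.current_force()@np.r_[aT,0]-f0
    if f<-12: break
print(d-d_end,f,arm.current_t())
A=snap("scene"); cv2.imwrite("pics/s6.png",A)
e=s+aT*(d-.03); arm.move_l([*e,.038+Z0],feed=.15); print(arm.current_t())
A=snap("top"); cv2.imwrite("pics/t6.png",A)
E
```

```text
[-0.58089389  0.12692572 -1.71569009] 50.725
54.3583
-0.6234978933398093
0.0020000000000000018 -18.624433778313062 58.2917
58.6917
```

```bash
python3 - <<'E'
from h import *
arm.move_l([*arm.current_ee_pos()[:2],.15],feed=.2); arm.sleep(.2)
print(arm.current_t(),arm.sign_off())
E
```

```text
the job is handed in; nothing more can be done
59.775 None
```

I handed the job in at 59.8 s. The panel was flat on the ribs about 2 mm from the tray's centre before I pushed, the tray was pushed to its stop, and the spatula was set down on the board and let go; I did not check the final state in a picture.

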